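# Fit the top plate of the multi-tube vortexer

## Task

The tubes are already standing in the multi-tube vortexer: now fit its top clamp plate, which lies on the bench beside it. Pick the plate up by its handle, bring it over the machine and lower it level so that both guide rods come up through their holes together, gently setting it fully down flat on the tube caps without dropping or forcing it, then let go. The hand knobs go on later: leave them and the other things on the bench where they are.

Things in the scene. Friction and masses are not known exactly. Their poses are not given: they have to be found in the camera images.
- vortexer: fixed mixer: white housing 190 mm (x) by 250 mm (y), dark control panel on its +x side; on it a tray with a rack of 24 capped tubes (4 by 6), all cap tops level, 181 mm above the bench. Two upright steel guide rods on its y axis, 98 mm either side of the centre, 10 mm in diameter, tops 230 mm up. Origin: centre of its underside on the bench, z up
- rod_a (a point): centre of the top of the guide rod at the vortexer's -y end, 230 mm above the bench; the rod is 10 mm in diameter and its last 10 mm taper to 4 mm
- rod_b (a point): centre of the top of the guide rod at the vortexer's +y end, the same as the other and 196 mm from it
- plate_grip (a point): centre of the grip bar of the top plate's black bow handle: bar 94 mm long (x), 16 mm wide (y), 14 mm high, on two posts 12 mm thick at x = +-41 mm, 31 mm free below it. Pad underside 52 mm below this point, plate underside 46, plate top 38. x along the bar, y along the plate's length, z up. Fully fitted, this point is 233 mm above the bench, over the vortexer's centre
- hole_a (a point): centre of the hole at the plate's -y end, at the level of the plate's underside (46 mm below the grip bar centre, 98 mm from the plate's middle); hole 14 mm in diameter, right through
- hole_b (a point): centre of the hole at the plate's +y end, at the level of the plate's underside, 196 mm from the other
- top_plate: the loose top plate, about 0.6 kg, flat on the bench at the start: aluminium 130 mm (x) by 236 mm (y), 8 mm thick, with a black rubber pad 104 by 150 by 6 mm under it, which rests on the tube caps when fitted, and a bow handle across its middle. It fits either way round. Origin: centre of the pad's underside, 52 mm below the grip bar centre; y along the plate's length, z up
- clamp_knob_a: knurled steel hand knob, 40 mm in diameter, 29 mm high, standing on the bench; origin at its underside. Bystander.
- clamp_knob_b: second steel hand knob, the same. Bystander.
- reagent_bottle: amber glass bottle, 58 mm in diameter, 135 mm high; origin at its underside. Bystander.
- sample_jar: clear jar with a white lid, 64 mm in diameter, 75 mm high; origin at its underside. Bystander.
- slide_box: flat white slide box, 80 by 110 by 38 mm; origin at its underside. Bystander.
- tube_rack: white rack, 62 by 200 mm, with nine capped tubes, 87 mm high; origin at its underside. Bystander.
- pipette: grey hand pipette lying on the bench along its x, 263 mm long, 24 mm high; origin under the middle of its body. Bystander.

How it is judged:
On the way, in this order (a step that is already met when the one before it is completed fails the run):
1. The plate, held by the gripper and level, has both guide rods in its holes while it is still clear of the tube caps (((horizontal distance between hole_a and rod_a below 0.005 m and horizontal distance between hole_b and rod_b below 0.005 m) or (horizontal distance between hole_a and rod_b below 0.005 m and horizontal distance between hole_b and rod_a below 0.005 m)) and z of plate_grip in the frame of vortexer between 0.244 and 0.269 m and angle between plate_grip's own z axis and vertical below 0.1 rad and contact force between the fingers and top_plate above 1 N), for 0.1 s.
2. The plate, still held, has been lowered over both rods all but onto the tube caps (within 7 mm), not dropped (((horizontal distance between hole_a and rod_a below 0.005 m and horizontal distance between hole_b and rod_b below 0.005 m) or (horizontal distance between hole_a and rod_b below 0.005 m and horizontal distance between hole_b and rod_a below 0.005 m)) and z of plate_grip in the frame of vortexer below 0.24 m and contact force between the fingers and top_plate above 1 N), for 0.1 s.
At the end, for the whole second after the job is handed in: The top plate lies at rest, let go, flat on the tube caps (grip bar centre 233 mm above the vortexer's underside, between 229 and 236.5 mm; tilt under 0.03 rad) with both guide rods up through its two holes (each hole within 5 mm of its rod) (((horizontal distance between hole_a and rod_a below 0.005 m and horizontal distance between hole_b and rod_b below 0.005 m) or (horizontal distance between hole_a and rod_b below 0.005 m and horizontal distance between hole_b and rod_a below 0.005 m)) and z of plate_grip in the frame of vortexer between 0.229 and 0.2365 m and angle between plate_grip's own z axis and vertical below 0.03 rad and linear speed of top_plate below 0.01 m/s); the robot touches nothing.
It fails at once if The plate is forced onto the vortexer (over 60 N between them) (contact force between top_plate and vortexer above 60 N).
It fails at once if A bystander is pushed more than 20 mm or knocked over (distance of any of clamp_knob_a, clamp_knob_b, reagent_bottle, sample_jar, slide_box, tube_rack, pipette from where it was at the start of the episode above 0.02 m or angle between any of reagent_bottle, sample_jar, tube_rack's own z axis and vertical above 0.5 rad).
It also fails if it takes over 50 s, if anything falls off the work surface, if the arm or the gripper's body presses on something with over 40 N, if the wrist force passes 120 N, or if a joint passes its speed limit or range.

## Robot

A 6-joint arm with a two-finger parallel gripper is mounted at the origin on the work surface. World frame = base frame: x ahead of the robot, y to its left, z up, the work surface at z = 0. Lengths are in m, angles in rad, forces in N, time in s.
With the tool pointing down it reaches from about 0.4 to 0.825 m from the base axis. Payload 7 kg.
Tool frame: the origin (TCP) lies midway between the tips of the shut fingers; the grasp point (between the pads) lies 19 mm behind it; z points along the fingers, y is the line along which they close (so a half turn about z gives the same grasp; the last joint's range is limited). The gripper opens to 88 mm and grips with 3 to 60 N. Pads are 19 mm wide; open, the fingers measure 130 mm over their backs; the gripper's body (78 mm by 193 mm) begins 47 mm behind the grasp point.
Start: joints at [-0.964, 0.359, 0.012, 0, -1.224, -0.288], TCP at [0.212, -0.641, 0.227] pointing down, gripper open.
Joint ranges: [-3.07, 3.07], [-1.43, 2.12], [-1.02, 1.25], [-3.03, 1.67], [-3.05, -0], [-3.03, 3.03]. Speed limits (rad/s): [2.39, 2.39, 3.01, 3.14, 3.14, 3.14].

## Interface

Orientations are given as [roll, pitch, yaw] about the fixed x, y, z axes, in that order (R = Rz(yaw) Ry(pitch) Rx(roll)).
In Python, from station import arm gives the robot as it stands. The module is installed in compiled form; this text tells all that it offers.
- The arm moves only by the tool carry_out, never from a script. Its argument "commands" is a list of rows, each a list of 4 numbers: the shift along the world's x, y, z in units of 50 mm (1.0 is 50 mm), then the turn about the world's z in units of 6 degrees (1.0 is 6 degrees). A call has exactly 10 rows; each row is the pose to reach, as a shift and turn from the pose commanded when the call began; what a row does not reach only later rows make up. A row lasts 1/8 s, in which the tool goes at most 62.5 mm and 10.7 degrees, less where a joint would pass 70% of its speed; a pose out of reach is approached as far as the arm can. A call with a gripper value outside its range is refused whole. "claw" is the closure, from 0 (fully open) to 1 (shut), set as the call begins (left out, the last holds). The fingers move at their own pace and stop on an object; "force" is the grip in N (left out, the last holds). Time passes only in rows, so rows that repeat a pose let the fingers close, or fill a call up. It gives the time, the measured TCP pose, the force, the opening and the grip force at its end, in the units of the state.
- arm.get_state(): the state, without advancing time (a new reading comes with each control period).
- arm.grab_frame(name): name is "scene" or "side" or "wrist"; returns a dict with "pixels" (420x560x3 uint8, red, green, blue), "fx", "fy", "cx", "cy" (pixels), "eye" and "orientation" of the camera in the world. Camera axes: x right, y down, z forward; pixel columns grow to the right and rows downward; lengths in m; the calibration is good to about 2 mm. A picture is of the moment at which its call begins. There is no depth.
- arm.job_done(): hands the job in; it is judged then, once.
Trained networks look in a picture, given as the dict that the camera call returned (one of the last four; its "shot" number tells which), for a name from the list of things; names that differ only in an ending like _2 or _b are one class to them, and where a whole thing is asked for, a point or a joint stands for the part that bears it (a point fixed in the world has none). Each returns a list of dicts, best first, with "conf" (0 to 1); they miss things now and then, are a little off and sometimes report something else, mostly with a low value. They report only what shows in the picture. A call takes as long as a camera call.
- arm.regions_of(picture, query): "pixels" (420x560 bool, what is visible of it) and "uv" ([column, row] in pixels, amid what is visible of it).
- arm.mark_of(picture, query): "uv" ([column, row] in pixels: a listed point, or the origin of a listed thing).
The state is a dict: "t": time; "q": joint angles; "qd": joint speeds; "joint_efforts": joint torques, N m; "eef_pos": TCP position; "ee_rot": TCP orientation; "force": force on the tool from outside, world axes, zero at the start; "moment": the same for the moment, N m; "width": finger opening in m; "gripper_force": force on a finger pad.
Only numpy, scipy, OpenCV 4.12 (cv2) and the standard library are available. Lean on these libraries where they do the work, as an engineer would, in place of code of your own. Each camera call takes 0.05 s, during which the arm holds its last target. There are 200 camera calls.

## Working session

There is one attempt and no reset: what is moved stays moved. The work goes in short steps, Python scripts to look and compute and a tool call to move; the robot and the scene stay as the last step left them, time stands still between calls to the robot, and variables do not carry over. Pictures are saved under pics/ and viewed, at most 10 in all, crops included, and the job is handed in when it is done.

Besides the shell and the picture viewer there is one more tool, called after "Emit:" as name(argument=value, ...) on one line, values as JSON. carry_out: Moves the arm, as the interface text tells. Its arguments: {"type":"object","properties":{"commands":{"type":"array","items":{"type":"array","items":{"type":"number"}}},"claw":{"type":"number"},"force":{"type":"number"}},"required":["commands"]}

```bash
mkdir -p pics; cat > h.py <<'E'
import numpy as np, cv2
from station import arm
from scipy.spatial.transform import Rotation as R
def rot(o):
    o=np.array(o,float)
    if o.shape==(3,3): return o
    return R.from_euler('xyz',o).as_matrix() if o.size==3 else R.from_quat(o).as_matrix()
def ray(p,uv):
    d=rot(p['orientation'])@np.array([(uv[0]-p['cx'])/p['fx'],(uv[1]-p['cy'])/p['fy'],1])
    return np.array(p['eye']),d/np.linalg.norm(d)
def atz(p,uv,z):
    e,d=ray(p,uv); return e+d*(z-e[2])/d[2]
def proj(p,X):
    c=rot(p['orientation']).T@(np.array(X)-np.array(p['eye'])); return np.array([p['fx']*c[0]/c[2]+p['cx'],p['fy']*c[1]/c[2]+p['cy']])
def save(p,n): cv2.imwrite('pics/'+n,p['pixels'][:,:,::-1])
E
python3 - <<'E'
from h import *
np.set_printoptions(precision=4,suppress=True)
s=arm.get_state();print(s)
ims=[]
Z={'plate_grip':.052,'hole_a':.006,'hole_b':.006,'rod_a':.23,'rod_b':.23,'vortexer':0,'top_plate':0}
for n in ('scene','side','wrist'):
    p=arm.grab_frame(n);ims.append(p['pixels']);save(p,n+'0.png')
    print(n,np.array(p['eye']),p['orientation'],p['fx'])
    for q,z in Z.items():
        for m in arm.mark_of(p,q)[:3]: print(q,round(m['conf'],2),np.array(m['uv']),atz(p,m['uv'],z))
cv2.imwrite('pics/all.png',np.hstack(ims[:2])[:,:,::-1])
E
```

```text
{'t': 0.0, 'q': array([-0.9639,  0.3594,  0.0111, -0.0004, -1.2241, -0.2881]), 'qd': array([ 0.0008, -0.0013,  0.0006, -0.0003,  0.0008,  0.001 ]), 'joint_efforts': array([ -0.0032, -58.2707,  29.3047,   6.9975,   0.0067,  -0.0002]), 'eef_pos': array([ 0.2114, -0.6405,  0.2256]), 'ee_rot': array([ 3.1399, -0.0001, -2.823 ]), 'force': array([-0.2489,  0.4201, -0.3673]), 'moment': array([0.0454, 0.01  , 0.0116]), 'gripper_force': 0.0, 'width': 0.08795336167776203}
scene [ 1.4174 -0.4453  1.2977] [-2.4539  0.0088  1.0735] 458.01922160745687
plate_grip 0.95 [197.5 250.1] [ 0.5201 -0.2602  0.052 ]
hole_a 0.77 [227.5 250.2] [ 0.5372 -0.1629  0.006 ]
hole_a 0.76 [170.7 264. ] [ 0.4964 -0.3544  0.006 ]
hole_b 0.77 [227.5 250.2] [ 0.5372 -0.1629  0.006 ]
hole_b 0.76 [170.7 264. ] [ 0.4964 -0.3544  0.006 ]
rod_a 0.83 [344.6 153.1] [0.5165 0.305  0.23  ]
rod_a 0.73 [290.1 164.1] [0.4731 0.1171 0.23  ]
rod_b 0.83 [344.6 153.1] [0.5165 0.305  0.23  ]
rod_b 0.73 [290.1 164.1] [0.4731 0.1171 0.23  ]
vortexer 0.61 [316.2 206.2] [0.5109 0.2122 0.    ]
vortexer 0.26 [202.5 259.4] [ 0.5267 -0.2523 -0. 
[... 230 characters left out ...]
0.1091  0.052 ]
hole_a 0.86 [371.2 204.8] [ 0.5078 -0.3575  0.006 ]
hole_a 0.6 [326.9 232.6] [ 0.5509 -0.1457  0.006 ]
hole_b 0.86 [371.2 204.8] [ 0.5078 -0.3575  0.006 ]
hole_b 0.6 [326.9 232.6] [ 0.5509 -0.1457  0.006 ]
rod_a 0.72 [302.5 237.5] [0.4712 0.1228 0.23  ]
rod_a 0.55 [237.5 274.3] [0.5202 0.3239 0.23  ]
rod_b 0.72 [302.5 237.5] [0.4712 0.1228 0.23  ]
rod_b 0.55 [237.5 274.3] [0.5202 0.3239 0.23  ]
vortexer 0.98 [272.  312.7] [0.4951 0.2176 0.    ]
vortexer 0.3 [305.  260.7] [ 0.5376 -0.0036  0.    ]
top_plate 0.61 [348.5 222.4] [ 0.5248 -0.2375  0.    ]
top_plate 0.45 [354.6 208.1] [ 0.5468 -0.3136  0.    ]
wrist [ 0.1462 -0.6626  0.3839] [2.8894 0.0009 1.8899] 351.5798331843146
```

View pics/scene0.png

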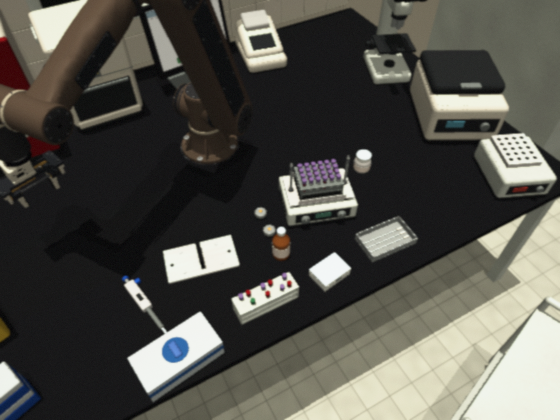

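View pics/side0.png

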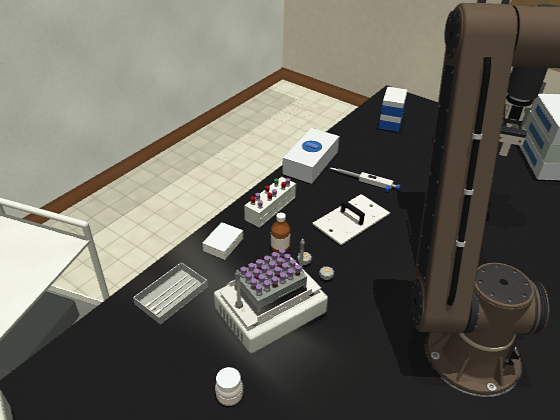

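The scene shows the plate at about (200,257) with its handle across the middle. The vortexer is at (317,195) with rods at (290,164) and (345,153), and the path is clear above the bench. Both have a yaw of about -13°. I'm moving above the plate to look from close up.

Emit:
carry_out(commands=[[0.7,0.9,0.1,-0.6],[1.4,1.75,0.2,-1.2],[2.1,2.6,0.3,-1.8],[2.8,3.5,0.4,-2.4],[3.5,4.35,0.5,-3.0],[4.2,5.2,0.5,-3.6],[4.9,6.1,0.5,-4.2],[5.6,6.95,0.5,-4.8],[6.2,7.65,0.5,-5],[6.2,7.65,0.5,-5]], claw=0)

```text
t: 2.45
eef_pos: [0.5233, -0.2562, 0.2514]
ee_rot: [3.141, 0.0, 2.94]
force: [-0.6, 0.4, -0.4]
width: 0.0873
gripper_force: 0.0
```

```bash
cat > look.py <<'E'
from h import *
import sys
np.set_printoptions(precision=4,suppress=True)
def look(Z,name=None,cams=('wrist','scene','side')):
    s=arm.get_state();print(s['t'],s['eef_pos'],s['ee_rot'],np.degrees(s['ee_rot'][2]),s['q'],s['force'],s['width'])
    for n in cams:
        p=arm.grab_frame(n)
        if name: save(p,n+name)
        print(n,np.array(p['eye']))
        for q,z in Z.items():
            for m in arm.mark_of(p,q)[:2]: print(' ',q,round(m['conf'],2),np.array(m['uv']),atz(p,m['uv'],z))
E
python3 -c "
from look import *
look({'plate_grip':.052,'hole_a':.006},'1.png')"
```

```text
2.45 [ 0.5233 -0.2562  0.2514] [3.1414 0.0001 2.9402] 168.45826699463274 [-0.1199  0.1923 -0.1597 -0.0002 -1.2186 -1.6523] [-0.6055  0.3936 -0.4149] 0.0872806433900256
wrist [ 0.456  -0.2433  0.4087]
  plate_grip 0.94 [277.9 186. ] [ 0.5223 -0.2616  0.052 ]
  hole_a 0.94 [197.6 179.7] [ 0.505  -0.3537  0.006 ]
  hole_a 0.84 [363.1 177.7] [ 0.541  -0.1654  0.006 ]
scene [ 1.4174 -0.4453  1.2977]
  plate_grip 0.79 [199.6 249.4] [ 0.5208 -0.2529  0.052 ]
  plate_grip 0.39 [267.2 302.1] [ 0.8024 -0.1479  0.052 ]
  hole_a 0.75 [227.2 250.1] [ 0.5363 -0.1636  0.006 ]
  hole_a 0.74 [173.  265.6] [ 0.5062 -0.3499  0.006 ]
side [-0.0736  0.9756  1.1801]
  plate_grip 0.97 [351.8 210.2] [ 0.5212 -0.242   0.052 ]
  plate_grip 0.61 [268.4 206.8] [ 0.7451 -0.0879  0.052 ]
  hole_a 0.92 [370.4 205.2] [ 0.5089 -0.354   0.006 ]
  hole_a 0.69 [375.6 184.2] [ 0.5529 -0.469   0.006 ]
```

View pics/wrist1.png

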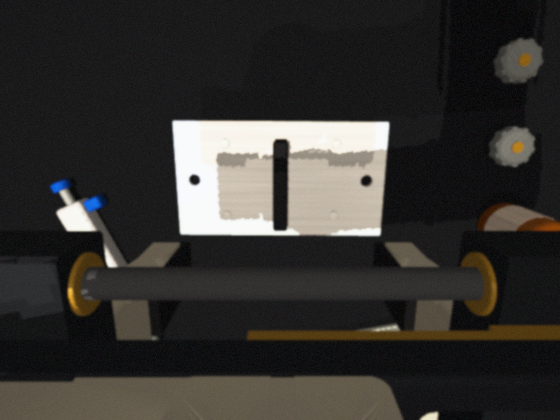

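The wrist view shows the plate with holes at (194.5,180) and (366.5,181), and the grip bar spanning (280.5,140–230). I'll use these centroids directly, since the network is a few pixels off.

```bash
python3 -c "
from look import *
p=arm.grab_frame('wrist')
g=p['pixels'].astype(int).sum(2)
def cen(u,v,r):
    w=g[v-r:v+r+1,u-r:u+r+1]; m=w<(w.min()+w.max())/2; y,x=np.nonzero(m); return np.array([u-r+x.mean(),v-r+y.mean()]),m.sum()
h=[cen(194,180,9),cen(366,181,9)];print(h)
P=[atz(p,a[0],.013) for a in h];d=P[1]-P[0];print(P,np.linalg.norm(d),(P[0]+P[1])/2,-np.degrees(np.arctan2(d[0],d[1])))
# bar
w=g[150:222,262:300]<150;y,x=np.nonzero(w);print('bar',262+x.min(),262+x.max(),262+x.mean());print(atz(p,[262+x.mean(),185],.059))
"
```

```text
[(array([197.3205, 181.1923]), np.int64(78)), (array([368.8242, 181.3626]), np.int64(91))]
[array([ 0.5032, -0.3555,  0.013 ]), array([ 0.5433, -0.164 ,  0.013 ])] 0.19564796978115612 [ 0.5232 -0.2598  0.013 ] -11.82625521088419
bar 277 290 283.1071049840933
[ 0.5189 -0.2589  0.059 ]
```

Emit:
carry_out(commands=[[0,-0.04,-0.8,0],[0,-0.07,-1.6,0],[0,-0.07,-2.4,0],[0,-0.07,-3.1,0],[0,-0.07,-3.6,0],[0,-0.07,-4.0,0],[0,-0.07,-4.2,0],[0,-0.07,-4.36,0],[0,-0.07,-4.36,0],[0,-0.07,-4.36,0]])

```text
t: 4.2
eef_pos: [0.522, -0.2621, 0.0343]
ee_rot: [-3.142, 0.001, 2.937]
force: [-0.4, 0.2, 0.6]
width: 0.0876
gripper_force: 0.0
```

Emit:
carry_out(commands=[[0,0,0,0],[0,0,0,0],[0,0,0,0],[0,0,0,0],[0,0,0,0],[0,0,0,0],[0,0,0,0],[0,0,0,0],[0,0,0.1,0],[0,0,0.2,0]], claw=1, force=45)

```text
t: 5.45
eef_pos: [0.5207, -0.2619, 0.0432]
ee_rot: [3.142, -0.002, 2.936]
force: [0.2, -0.2, -5.8]
width: 0.0155
gripper_force: 45.0
```

Emit:
carry_out(commands=[[0,0,0.4,0],[0,0,1.1,0],[0,0,1.8,0],[0,0,2.5,0],[0,0,3.2,0],[0,0,3.9,0],[0,0.2,4.6,0],[0,0.6,5.2,0],[0.1,1.2,5.7,0],[0.2,1.9,5.9,0]])

```text
t: 6.7
eef_pos: [0.5314, -0.1665, 0.3401]
ee_rot: [3.141, 0.001, 2.936]
force: [0.3, -0.2, -6.8]
width: 0.0158
gripper_force: 45.0
```

Emit:
carry_out(commands=[[0.2,0.8,0,0],[0.4,1.7,0,0],[0.6,2.6,0,0],[0.8,3.5,0,0],[1.0,4.4,0,0],[1.2,5.3,0,0],[1.35,6.1,0,0],[1.45,6.7,0,0],[1.45,7.1,0,0],[1.45,7.2,0,0]])

```text
t: 7.95
eef_pos: [0.6035, 0.1938, 0.3379]
ee_rot: [-3.141, -0.001, 2.938]
force: [0.9, 0.2, -7.1]
width: 0.0155
gripper_force: 45.0
```

```bash
python3 -c "
from look import *
look({'rod_a':.23,'plate_grip':.362,'hole_a':.316},'2.png')"
```

```text
7.95 [0.6035 0.1938 0.3379] [-3.1409 -0.0012  2.9376] 168.31411359658367 [ 0.6179  0.2449  0.1012 -0.0004 -1.4284 -2.3926] [ 0.8797  0.2252 -7.1358] 0.01548930631868924
wrist [0.5364 0.2069 0.4953]
  rod_a 0.96 [415.2  78.7] [0.5291 0.3046 0.23  ]
  rod_a 0.8 [143.3  42. ] [0.4668 0.1222 0.23  ]
  hole_a 0.81 [455.6 244.3] [0.6202 0.285  0.316 ]
  hole_a 0.64 [106.5 244.2] [0.5821 0.1001 0.316 ]
scene [ 1.4174 -0.4453  1.2977]
  rod_a 0.9 [290.  163.1] [0.4688 0.1191 0.23  ]
  plate_grip 0.94 [334.8 151.1] [0.6065 0.1916 0.362 ]
  hole_a 0.95 [363.1 155.6] [0.6262 0.2883 0.316 ]
  hole_a 0.71 [304.3 169.6] [0.5905 0.0975 0.316 ]
side [-0.0736  0.9756  1.1801]
  rod_a 0.81 [305.9 236.8] [0.4658 0.1152 0.23  ]
  rod_a 0.63 [238.5 270.7] [0.5259 0.3135 0.23  ]
  plate_grip 0.96 [242.7 196.5] [0.5928 0.2121 0.362 ]
  hole_a 0.72 [270.5 189.1] [0.5931 0.1011 0.316 ]
```

View pics/wrist2.png

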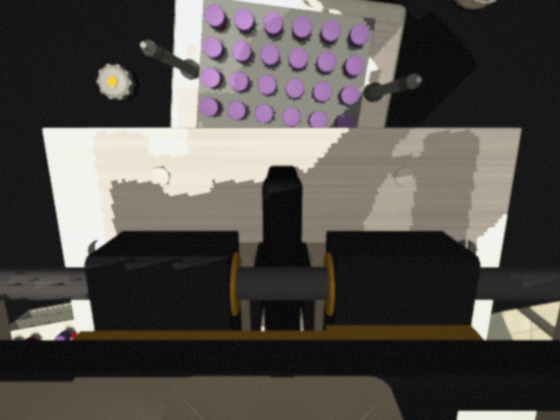

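The wrist view shows the rod tops at about (148,46) and (416,80), with the plate edge level at row 128. I'll zoom in to pin down the tops.

```bash
python3 -c "
from look import *
p=arm.grab_frame('wrist');save(p,'wrist3.png');im=p['pixels'][:,:,::-1]
a=cv2.resize(im[25:85,125:215],None,fx=8,fy=8,interpolation=3)[:480,:400];b=cv2.resize(im[60:120,370:430],None,fx=8,fy=8,interpolation=3)[:480,80:480]
cv2.imwrite('pics/crop3.png',np.clip(np.hstack([a,b])*1.8,0,255))
print(arm.get_state()['eef_pos'])
for A,B in (((148,46),(416.5,80)),((147,46),(415.5,79.5))):
    P,Q=atz(p,A,.23),atz(p,B,.23);d=Q-P;print(P,Q,(P+Q)/2,np.linalg.norm(d),np.degrees(np.arctan2(d[0],d[1])))
"
```

```text
[0.6041 0.1928 0.3386]
[0.4705 0.1237 0.23  ] [0.531  0.3047 0.23  ] [0.5007 0.2142 0.23  ] 0.19090144744240348 18.489145106259546
[0.4703 0.123  0.23  ] [0.5305 0.3041 0.23  ] [0.5004 0.2135 0.23  ] 0.19081596365572912 18.390400476044885[ WARN:0@0.852] global loadsave.cpp:1063 imwrite_ Unsupported depth image for selected encoder is fallbacked to CV_8U.
```

View pics/crop3.png

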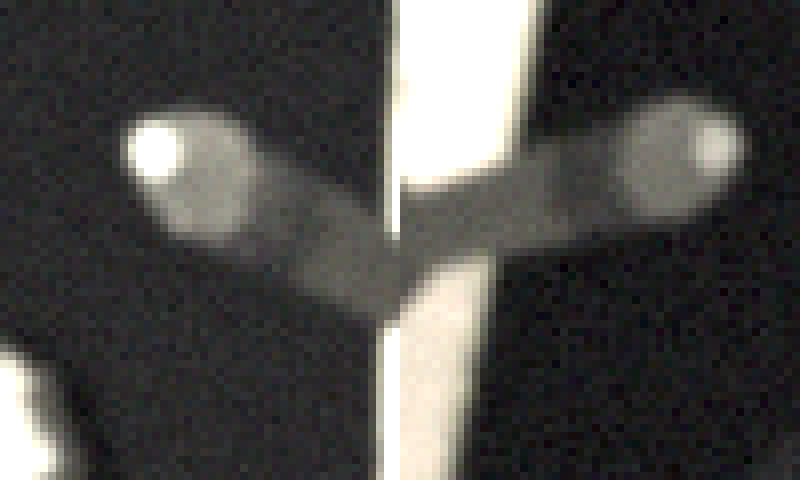

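The crop shows the rod end discs: left at full-image pixel (143.8,43.5), right at (418.9,77.9).

```bash
python3 -c "
from look import *
p=arm.grab_frame('wrist');s=arm.get_state();print(s['eef_pos'],np.degrees(s['ee_rot']))
P,Q=atz(p,(143.8,43.5),.23),atz(p,(418.9,77.9),.23);d=Q-P;print(P,Q,(P+Q)/2,np.linalg.norm(d),np.degrees(np.arctan2(d[0],d[1])))
# plate corners edge, top z = grip-.038
z=s['eef_pos'][2]+.019-.038
g=p['pixels'].astype(int).sum(2)
print([int(np.argmax(g[100:150,u]>300))+100 for u in (60,110,490,510)], [np.nonzero(g[v]>150)[0][[0,-1]] for v in (135,140,150,200)])
A,B=atz(p,(44,128),z),atz(p,(521,128),z);d=B-A;print(A,B,(A+B)/2,np.linalg.norm(d),np.degrees(np.arctan2(d[0],d[1])))
"
```

```text
[0.6041 0.1929 0.3386] [179.9983  -0.0015 168.2554]
[0.4683 0.1214 0.23  ] [0.5299 0.3066 0.23  ] [0.4991 0.214  0.23  ] 0.19522193214386102 18.390459132047564
[127, 127, 128, 128] [array([ 42, 521]), array([ 43, 520]), array([ 45, 518]), array([ 53, 510])]
[0.518  0.0906 0.3196] [0.5654 0.3191 0.3196] [0.5417 0.2048 0.3196] 0.23337264360931137 11.729206577320115
```

Emit:
carry_out(commands=[[-0.4,0.1,0,-0.2],[-0.9,0.2,0,-0.5],[-1.4,0.3,0,-0.8],[-1.8,0.4,0,-1.0],[-2.05,0.45,0,-1.1],[-2.12,0.45,-0.3,-1.11],[-2.12,0.45,-0.7,-1.11],[-2.12,0.45,-1.1,-1.11],[-2.12,0.45,-1.3,-1.11],[-2.12,0.45,-1.3,-1.11]])

```text
t: 9.9
eef_pos: [0.498, 0.2151, 0.2725]
ee_rot: [-3.14, -0.001, 2.82]
force: [-0.8, -0.4, -6.0]
width: 0.0156
gripper_force: 45.0
```

```bash
python3 -c "
from look import *
look({'rod_a':.23,'plate_grip':.292,'hole_a':.246},'4.png')
a=cv2.imread('pics/scene4.png')[120:220,270:370];b=cv2.imread('pics/side4.png')[180:280,210:310]
cv2.imwrite('pics/c4.png',np.hstack([cv2.resize(x,(400,400),interpolation=3) for x in (a,b)]))
"
```

```text
9.9 [0.498  0.2151 0.2725] [-3.1397 -0.0009  2.8204] 161.59643635854027 [ 0.7692  0.1136 -0.2068  0.     -1.2524 -2.6612] [-0.7587 -0.4445 -5.9735] 0.015556568638415256
wrist [0.4329 0.236  0.4298]
  hole_a 0.95 [456.4 244.7] [0.5279 0.3056 0.246 ]
  hole_a 0.93 [108. 247.] [0.4684 0.1215 0.246 ]
scene [ 1.4174 -0.4453  1.2977]
  rod_a 0.89 [291.3 162.7] [0.4692 0.1238 0.23  ]
  rod_a 0.55 [342.3 156.3] [0.5258 0.2894 0.23  ]
  plate_grip 0.62 [318.9 145.1] [0.4968 0.2099 0.292 ]
  hole_a 0.77 [348.  152.3] [0.5322 0.3059 0.246 ]
  hole_a 0.65 [290.5 160.1] [0.4715 0.1191 0.246 ]
side [-0.0736  0.9756  1.1801]
  rod_a 0.75 [235.9 271.2] [0.5298 0.3186 0.23  ]
  rod_a 0.6 [271.6 307.5] [0.394  0.3542 0.23  ]
  hole_a 0.87 [300.7 236.2] [0.4685 0.136  0.246 ]
  hole_a 0.71 [235.4 263.9] [0.536  0.3122 0.246 ]
```

View pics/c4.png

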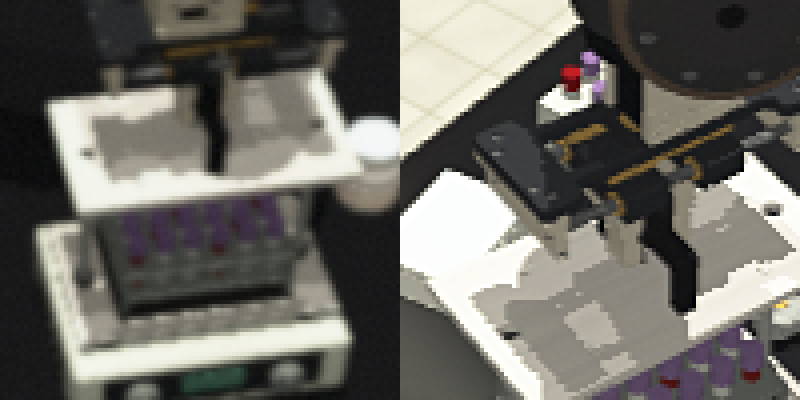

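The plate sits over the rods, with wrist-measured holes within about 2 mm of the rod tops. I'm lowering gently onto the rods.

Emit:
carry_out(commands=[[0,0,-0.1,0],[0,0,-0.2,0],[0,0,-0.28,0],[0,0,-0.36,0],[0,0,-0.43,0],[0,0,-0.5,0],[0,0,-0.56,0],[0,0,-0.6,0],[0,0,-0.6,0],[0,0,-0.6,0]])

```text
t: 11.75
eef_pos: [0.4981, 0.2156, 0.2437]
ee_rot: [3.141, 0.0, 2.821]
force: [0.4, -0.3, -6.2]
width: 0.0153
gripper_force: 45.0
```

```bash
python3 -c "
from look import *
look({'hole_a':.216},'5.png')
im=lambda n,r,c:cv2.resize(cv2.imread('pics/'+n)[r:r+100,c:c+100],(400,400),interpolation=3)
cv2.imwrite('pics/c5.png',np.hstack([im('scene5.png',120,270),im('side5.png',190,220)]))
"
```

```text
11.75 [0.4981 0.2156 0.2437] [3.1415 0.0002 2.8206] 161.60999466655795 [ 0.7697  0.1297 -0.2542  0.0001 -1.1867 -2.6615] [ 0.3951 -0.268  -6.2422] 0.015254182978901878
wrist [0.4328 0.2362 0.401 ]
  hole_a 0.73 [455.5 248.5] [0.5309 0.3057 0.216 ]
  hole_a 0.61 [107.  247.3] [0.4688 0.1207 0.216 ]
scene [ 1.4174 -0.4453  1.2977]
  hole_a 0.75 [347.8 156.8] [0.5252 0.3141 0.216 ]
  hole_a 0.69 [290.5 163.7] [0.4597 0.1266 0.216 ]
side [-0.0736  0.9756  1.1801]
  hole_a 0.87 [302.8 240.5] [0.4721 0.1191 0.216 ]
  hole_a 0.81 [234.4 272.1] [0.5396 0.3134 0.216 ]
```

View pics/c5.png

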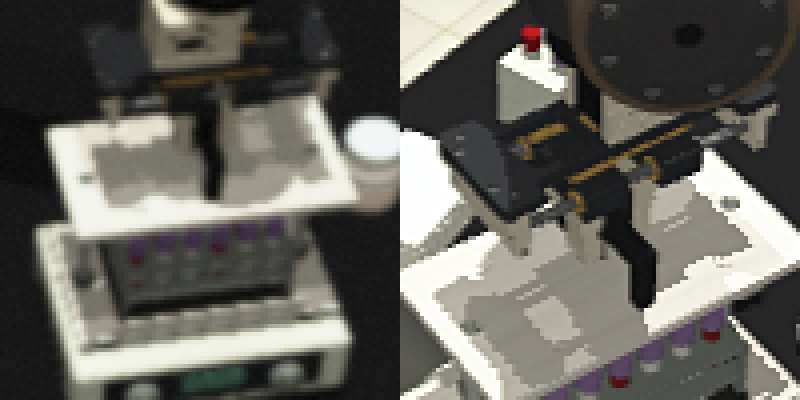

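There is no contact force (still only the plate's weight), and the holes now look grey, filled by the rods. I'm continuing down.

Emit:
carry_out(commands=[[0,0,-0.06,0],[0,0,-0.12,0],[0,0,-0.18,0],[0,0,-0.24,0],[0,0,-0.3,0],[0,0,-0.36,0],[0,0,-0.42,0],[0,0,-0.47,0],[0,0,-0.51,0],[0,0,-0.53,0]])

```text
t: 13.3
eef_pos: [0.498, 0.2155, 0.2169]
ee_rot: [-3.142, -0.0, 2.821]
force: [-0.7, 0.7, -6.2]
width: 0.0157
gripper_force: 45.0
```

Emit:
carry_out(commands=[[0,0,0,0],[0,0,0,0],[0,0,-0.01,0],[0,0,-0.02,0],[0,0,-0.03,0],[0,0,-0.03,0],[0,0,-0.04,0],[0,0,-0.04,0],[0,0,-0.04,0],[0,0,-0.04,0]])

```text
t: 14.55
eef_pos: [0.498, 0.2155, 0.2151]
ee_rot: [3.142, 0.0, 2.821]
force: [0.5, 0.4, -6.8]
width: 0.0156
gripper_force: 45.0
```

Not touching the caps yet. I'll lower a little more until the load shifts.

Emit:
carry_out(commands=[[0,0,-0.01,0],[0,0,-0.01,0],[0,0,-0.02,0],[0,0,-0.02,0],[0,0,-0.03,0],[0,0,-0.03,0],[0,0,-0.03,0],[0,0,-0.03,0],[0,0,-0.03,0],[0,0,-0.03,0]])

```text
t: 15.8
eef_pos: [0.4981, 0.2156, 0.2145]
ee_rot: [3.141, 0.001, 2.821]
force: [-5.6, -0.2, 4.6]
width: 0.0154
gripper_force: 45.0
```

The plate is seated (force has reversed to +4.6 N). Now I'll release and then retreat straight up.

Emit:
carry_out(commands=[[0,0,0,0],[0,0,0,0],[0,0,0,0],[0,0,0,0],[0,0,0,0],[0,0,0,0],[0,0,0,0],[0,0,0,0],[0,0,0,0],[0,0,0,0]], claw=0)

```text
t: 17.05
eef_pos: [0.498, 0.2155, 0.2136]
ee_rot: [-3.142, -0.0, 2.821]
force: [0.0, 0.4, 0.1]
width: 0.0874
gripper_force: 0.0
```

Emit:
carry_out(commands=[[0,0,0.1,0],[0,0,0.3,0],[0,0,0.6,0],[0,0,1.0,0],[0,0,1.5,0],[0,0,2.0,0],[0,0,2.4,0],[0,0,2.6,0],[0,0,2.6,0],[0,0,2.6,0]])

```text
t: 18.3
eef_pos: [0.4977, 0.2154, 0.3428]
ee_rot: [-3.141, -0.001, 2.82]
force: [-0.8, 0.2, 0.4]
width: 0.0877
gripper_force: 0.0
```

```bash
python3 -c "
from look import *
look({'rod_a':.23,'hole_a':.195,'plate_grip':.233},'6.png')
im=lambda n,r,c:cv2.resize(cv2.imread('pics/'+n)[r:r+100,c:c+100],(400,400),interpolation=3)
cv2.imwrite('pics/c6.png',np.hstack([im('scene6.png',120,270),im('side6.png',200,220)]))
"
```

```text
18.3 [0.4977 0.2154 0.3428] [-3.1408 -0.0008  2.8205] 161.60064681639753 [ 0.7696  0.0842 -0.0834 -0.0003 -1.4043 -2.6615] [-0.7565  0.1623  0.3778] 0.08768823967856769
wrist [0.4326 0.2361 0.5001]
  rod_a 0.7 [157.  207.5] [0.4668 0.1195 0.23  ]
  hole_a 0.62 [178.4 199.3] [0.4702 0.1256 0.195 ]
  hole_a 0.57 [386.  198.2] [0.5275 0.3013 0.195 ]
  plate_grip 0.8 [282.5 209.1] [0.4986 0.2139 0.233 ]
scene [ 1.4174 -0.4453  1.2977]
  rod_a 0.78 [290.3 162.6] [0.4672 0.1212 0.23  ]
  rod_a 0.78 [346.9 153.7] [0.5227 0.3102 0.23  ]
  hole_a 0.88 [291.4 170.4] [0.4707 0.1242 0.195 ]
  hole_a 0.73 [345.5 162.2] [0.5264 0.3067 0.195 ]
  plate_grip 0.59 [322.2 158.6] [0.505  0.2224 0.233 ]
side [-0.0736  0.9756  1.1801]
  rod_a 0.9 [234.2 271.6] [0.5321 0.3221 0.23  ]
  rod_a 0.58 [302.9 238.4] [0.4685 0.1249 0.23  ]
  hole_a 0.7 [233.7 279.9] [0.5373 0.3198 0.195 ]
  plate_grip 0.93 [273.  252.1] [0.4971 0.2144 0.233 ]
```

View pics/c6.png

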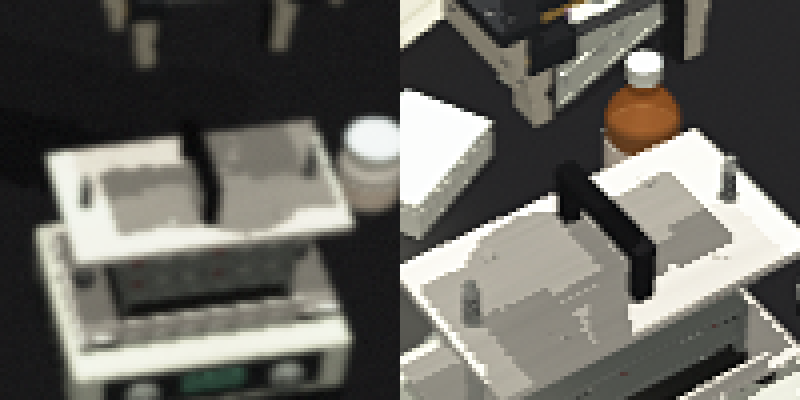

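Both rods stand up through the holes, the plate lies flat on the caps and the gripper is clear.

```bash
python3 -c "
from station import arm
print(arm.job_done())"
```

```text
the job is handed in; nothing more can be done
None
```

The top plate is fitted flat on the tube caps with both guide rods through its holes and has been let go; I handed the job in after about 18 s of robot time, and no verdict was shown.

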